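# Set the in/out flip tags on the objective rack

### The job

Check the microscope objective rack and set its hinged flip tags to match: a berth that holds an objective must show the dot on the upper side of its tag, and a berth with only a bare base cup must show the bar. Push each wrong tag past upright with a fingertip, gently and without pinching it, so that it falls over fully to the other side. Do not touch the objectives, and leave the cups and the things around the rack standing where they are.

Things in the scene. Friction and masses are not known exactly. Their poses are not given: they have to be found in the camera images.
- rack: Fixed rack: grey deck 160 x 400 x 16 mm with four round berths (42 mm wide, 6 mm deep, 92 mm apart); on its robot side an aluminium rail, top 68 mm up. Origin: centre of the deck's underside, on the bench. x: from rail to berths (away from the robot, yaw within 13 degrees); y: along the row. Berths at x +20, y +-46 and +-138 mm; hinge pins at x -50 mm.
- holder_1: Grey hinge clip on the rail, 64 mm wide, carries flip tag 1; the numbers do not tell the order in the row. Origin: middle of the hinge pin, 80 mm above the bench; y along the pin, x towards the clip's own berth, centre 70 mm away. At mid-width the clip stays within 4 mm above the pin; stop arms at |y| 22 to 27 mm rise to 11 mm above it.
- tag_1 (a joint): Lean of tag 1 on holder_1's pin, rad: 0 upright; +0.76 on its stop leaning to the berth, bar showing on top; -0.76 on its stop leaning to the robot, dot showing. On a stop its free edge is 32 mm beside and 33 mm above the pin. 14 to 28 g, light drag; past upright by 0.4 rad it falls over by itself onto its hard stop. Push from the side it leans to, 15 to 25 mm above the pin, level across the pin.
- tag_1_tab (a point): Middle of the free edge of tag 1, 46 mm from the pin. The tag is a slippery white plastic plate 3 mm thick, 50 mm wide, 38 mm tall, plus a 24 mm wide tab up to 46 mm. A round black dot (20 mm) is on its berth-side face, a black bar (36 x 8 mm) on the robot-side face.
- holder_2: Grey hinge clip on the rail, 64 mm wide, carries flip tag 2; the numbers do not tell the order in the row. Origin: middle of the hinge pin, 80 mm above the bench; y along the pin, x towards the clip's own berth, centre 70 mm away. At mid-width the clip stays within 4 mm above the pin; stop arms at |y| 22 to 27 mm rise to 11 mm above it.
- tag_2 (a joint): Lean of tag 2 on holder_2's pin, rad: 0 upright; +0.76 on its stop leaning to the berth, bar showing on top; -0.76 on its stop leaning to the robot, dot showing. On a stop its free edge is 32 mm beside and 33 mm above the pin. 14 to 28 g, light drag; past upright by 0.4 rad it falls over by itself onto its hard stop. Push from the side it leans to, 15 to 25 mm above the pin, level across the pin.
- tag_2_tab (a point): Middle of the free edge of tag 2, 46 mm from the pin. The tag is a slippery white plastic plate 3 mm thick, 50 mm wide, 38 mm tall, plus a 24 mm wide tab up to 46 mm. A round black dot (20 mm) is on its berth-side face, a black bar (36 x 8 mm) on the robot-side face.
- holder_3: Grey hinge clip on the rail, 64 mm wide, carries flip tag 3; the numbers do not tell the order in the row. Origin: middle of the hinge pin, 80 mm above the bench; y along the pin, x towards the clip's own berth, centre 70 mm away. At mid-width the clip stays within 4 mm above the pin; stop arms at |y| 22 to 27 mm rise to 11 mm above it.
- tag_3 (a joint): Lean of tag 3 on holder_3's pin, rad: 0 upright; +0.76 on its stop leaning to the berth, bar showing on top; -0.76 on its stop leaning to the robot, dot showing. On a stop its free edge is 32 mm beside and 33 mm above the pin. 14 to 28 g, light drag; past upright by 0.4 rad it falls over by itself onto its hard stop. Push from the side it leans to, 15 to 25 mm above the pin, level across the pin.
- tag_3_tab (a point): Middle of the free edge of tag 3, 46 mm from the pin. The tag is a slippery white plastic plate 3 mm thick, 50 mm wide, 38 mm tall, plus a 24 mm wide tab up to 46 mm. A round black dot (20 mm) is on its berth-side face, a black bar (36 x 8 mm) on the robot-side face.
- holder_4: Grey hinge clip on the rail, 64 mm wide, carries flip tag 4; the numbers do not tell the order in the row. Origin: middle of the hinge pin, 80 mm above the bench; y along the pin, x towards the clip's own berth, centre 70 mm away. At mid-width the clip stays within 4 mm above the pin; stop arms at |y| 22 to 27 mm rise to 11 mm above it.
- tag_4 (a joint): Lean of tag 4 on holder_4's pin, rad: 0 upright; +0.76 on its stop leaning to the berth, bar showing on top; -0.76 on its stop leaning to the robot, dot showing. On a stop its free edge is 32 mm beside and 33 mm above the pin. 14 to 28 g, light drag; past upright by 0.4 rad it falls over by itself onto its hard stop. Push from the side it leans to, 15 to 25 mm above the pin, level across the pin.
- tag_4_tab (a point): Middle of the free edge of tag 4, 46 mm from the pin. The tag is a slippery white plastic plate 3 mm thick, 50 mm wide, 38 mm tall, plus a 24 mm wide tab up to 46 mm. A round black dot (20 mm) is on its berth-side face, a black bar (36 x 8 mm) on the robot-side face.
- objective_long: Microscope objective standing nose up in a berth, screwed into its black base cup (38 mm wide, 12 mm tall): bright metal barrel 31 mm wide, narrowing to a 12 mm nose, 62 mm tall in all, its nose 72 mm above the bench, 8 mm or more below the pins. Loose, 160 g. Origin: centre of its underside, 10 mm above the bench. A berth that holds this is full. Not to be touched.
- objective_short: Microscope objective standing nose up in a berth, screwed into its black base cup (38 mm wide, 12 mm tall): bright metal barrel 31 mm wide, narrowing to a 12 mm nose, 50 mm tall in all, its nose 60 mm above the bench, 8 mm or more below the pins. Loose, 160 g. Origin: centre of its underside, 10 mm above the bench. A berth that holds this is full. Not to be touched.
- cup_a: Bare black base cup without an objective, 38 mm wide and 14 mm tall, hollow, loose in a berth: that berth counts as empty. Origin: centre of its underside, 10 mm above the bench.
- cup_b: Bare black base cup without an objective, 38 mm wide and 14 mm tall, hollow, loose in a berth: that berth counts as empty. Origin: centre of its underside, 10 mm above the bench.
- oil_bottle: Bystander: amber dropper bottle of immersion oil, 30 mm wide, 68 mm tall, standing in front of the rack on its robot side. Origin: centre of its underside.
- blower: Bystander: rubber dust blower bulb, 60 mm wide, 98 mm tall with its nozzle up, standing beside the +y end of the rack. Origin: centre of its underside.
- slide_box: Bystander: flat blue slide box 87 x 102 mm, 32 mm tall, beside the -y end of the rack. Origin: centre of its underside.
Not all that is in view belongs to the job. What is shaped like the cup_b but orange or yellow is not meant.

How it is judged:
At the end, for the whole second after the job is handed in: Every tag lies over: below -0.64 rad (dot up) where an objective stands in its berth, above +0.64 rad (bar up) where there is only a cup. Objectives, cups, oil bottle, blower and slide box are upright (0.2 rad) and within 12 mm of where they stood (((horizontal distance between any of objective_long, objective_short and holder_1 below 0.09 m and value of joint tag_1 below -0.64 rad) or (not (horizontal distance between any of objective_long, objective_short and holder_1 below 0.09 m) and value of joint tag_1 above 0.64 rad)) and ((horizontal distance between any of objective_long, objective_short and holder_2 below 0.09 m and value of joint tag_2 below -0.64 rad) or (not (horizontal distance between any of objective_long, objective_short and holder_2 below 0.09 m) and value of joint tag_2 above 0.64 rad)) and ((horizontal distance between any of objective_long, objective_short and holder_3 below 0.09 m and value of joint tag_3 below -0.64 rad) or (not (horizontal distance between any of objective_long, objective_short and holder_3 below 0.09 m) and value of joint tag_3 above 0.64 rad)) and ((horizontal distance between any of objective_long, objective_short and holder_4 below 0.09 m and value of joint tag_4 below -0.64 rad) or (not (horizontal distance between any of objective_long, objective_short and holder_4 below 0.09 m) and value of joint tag_4 above 0.64 rad)) and distance of each of objective_long, objective_short, cup_a, cup_b, oil_bottle, blower, slide_box from where it was at the start of the episode below 0.012 m and angle between each of objective_long, objective_short, cup_a, cup_b, oil_bottle, blower, slide_box's own z axis and vertical below 0.2 rad); the robot touches nothing.
It fails at once if an objective is touched by the robot (more than 0.5 N) (contact force between any of the arm, the fingers and objective_long above 0.5 N or contact force between any of the arm, the fingers and objective_short above 0.5 N).
It fails at once if an objective, base cup, oil bottle, blower or slide box is shifted more than 12 mm, lifted or tipped over (distance of any of objective_long, objective_short, cup_a, cup_b, oil_bottle, blower, slide_box from where it was at the start of the episode above 0.012 m or angle between any of objective_long, objective_short, cup_a, cup_b, oil_bottle, blower, slide_box's own z axis and vertical above 0.3 rad).
It fails at once if a tag or its hinge clip is pinched or forced (more than 25 N from the fingers; a push needs under 1 N) (contact force between the fingers and holder_1 above 25 N or contact force between the fingers and holder_2 above 25 N or contact force between the fingers and holder_3 above 25 N or contact force between the fingers and holder_4 above 25 N).
It also fails if it takes over 35 s, if anything falls off the work surface, if the arm or the gripper's body presses on something with over 40 N, if the wrist force passes 120 N, or if a joint passes its speed limit or range.

### The arm

A 6-joint arm with a two-finger parallel gripper is mounted at the origin on the work surface. World frame = base frame: x ahead of the robot, y to its left, z up, the work surface at z = 0. Lengths are in m, angles in rad, forces in N, time in s.
With the tool pointing down it reaches from about 0.25 to 0.775 m from the base axis. Payload 4 kg.
Tool frame: the origin (TCP) lies on the centre line of the jaws, within the pads' length; the fingertips stand 17 mm ahead of it and the grasp point (between the pads) lies 2 mm behind it; x points along the fingers, y is the direction in which the jaws open and shut, and the axes are right-handed (so a half turn about x gives the same grasp; the last joint's range is limited). The gripper opens to 85 mm and grips with 20 to 120 N. Pads are 22 mm wide; open, the fingers measure 114 mm over their backs; the gripper's body (76 mm by 85 mm) begins 54 mm behind the grasp point. The pads swing forward as they close: fully open they stand 13 mm farther back than shut.
Start: joints at [1.006, 0.087, 1.371, -0, 1.684, -0.103], TCP at [0.245, 0.492, 0.248] pointing down, gripper open.
Joint ranges: [-3.1, 3.1], [-0.76, 2.03], [0.27, 2.55], [-1.08, 4.22], [0.17, 2.65], [-2.57, 2.57]. Speed limits (rad/s): [2.79, 2.79, 3.14, 3.14, 3.14, 3.14].

### API

Orientations are given as a rotation vector (axis times angle).
In Python, from station import arm, imaging, finish_job, models gives the robot as it stands.
- The arm moves only by the tool arm_command, never from a script. Its argument "motion" is a list of rows, each a list of 5 numbers: the shift along the tool's x, y, z normalised to -1 to 1, where 1 is 4 cm, then the turn about the tool's x normalised to -1 to 1, where 1 is 6 degrees, then the opening in per cent of the stroke, from 0 (shut) to 100 (fully open). In form: [[x, y, z, twist, claw], ...]. A call has 1 to 12 rows; each row shifts and turns the commanded pose from where the row before left it, along the tool's axes as they then stand; what a row does not reach is not made up. A row lasts 1/12 s, in which the tool goes at most 41.7 mm and 7.16 degrees, less where a joint would pass 70% of its speed; a pose out of reach is approached as far as the arm can. A call with a number of a shift or a turn outside -1 to 1 is refused whole. A call with a gripper value outside its range is refused whole. The fingers move at their own pace and stop on an object; the grip force is fixed at half the most. Time passes only in rows, so rows that do not move let the fingers close. It gives the time, the measured TCP pose, the force and the opening at its end, in the units of the state.
- arm.state(): the state, without advancing time (a new reading comes with each control period).
- imaging.snapshot(name): name is "scene" or "top" or "wrist"; returns a dict with "color" (384x512x3 uint8, blue, green, red), "fx", "fy", "cx", "cy" (pixels), "dist_coeffs" ([k1, k2, p1, p2, k3] as OpenCV has them; the pictures are not rectified), "world_from_camera" (4x4, takes a point from camera to world coordinates). Camera axes: x right, y down, z forward; pixel columns grow to the right and rows downward; lengths in m; the calibration is good to about 2 mm. A picture is of the moment at which its call begins. There is no depth.
- finish_job(): hands the job in, once; it reports no verdict.
Trained networks look in the newest picture that a camera, given by its name, has taken for a name from the list of things; names that differ only in an ending like _2 or _b are one class to them, and where a whole thing is asked for, a point or a joint stands for the part that bears it (a point fixed in the world has none). Each returns a list of dicts, best first, with "p" (0 to 1); they miss things now and then, are a little off and sometimes report something else, mostly with a low value. They report only what shows in the picture. A call takes as long as a camera call. They do not tell look-alikes from the thing itself.
- models.spot_in(thing, camera): "rect" ([left, top, width, height] in pixels, round what is visible of it).
- models.silhouettes(thing, camera): "region" (384x512 bool, what is visible of it) and "rect" ([left, top, width, height] in pixels, round what is visible of it).
- models.spot_point(thing, camera): "uv" ([column, row] in pixels: a listed point, or the origin of a listed thing).
The state is a dict: "time": time; "joints": joint angles; "joint_vel": joint speeds; "tau": joint torques, N m; "position": TCP position; "ee_rot": TCP orientation; "force": force on the tool from outside, world axes, zero at the start; "ft_torque": the same for the moment, N m; "finger_gap": finger opening in m.
Only numpy, scipy, OpenCV 4.12 (cv2) and the standard library are available. Lean on these libraries where they do the work, as an engineer would, in place of code of your own. Each camera call takes 0.05 s, during which the arm holds its last target.

## Working session

There is one attempt and no reset: what is moved stays moved. The work goes in short steps, Python scripts to look and compute and a tool call to move; the robot and the scene stay as the last step left them, time stands still between calls to the robot, and variables do not carry over. Pictures are saved under pics/ and viewed, and the job is handed in when it is done.

Besides the shell and the picture viewer there is one more tool, called after "Call:" as name([rows], argument=value, ...), one row to a line, values as JSON. arm_command: Moves the arm, as the interface text tells. Its arguments: {"type":"object","properties":{"motion":{"type":"array","items":{"type":"array","items":{"type":"number"}}}},"required":["motion"]}

```bash
mkdir -p pics; python3 - <<'E'
from station import arm, imaging, models
import cv2,numpy as np
print(arm.state())
for n in ["scene","top","wrist"]:
    s=imaging.snapshot(n); cv2.imwrite(f"pics/{n}0.png",s["color"])
    print(n,s["fx"],s["cx"],s["cy"],s["dist_coeffs"],np.round(s["world_from_camera"],3).tolist())
    np.savez(f"{n}0.npz",**s)
    for t in ["rack","holder_1","tag_1_tab","objective_long","objective_short","cup_a","oil_bottle","blower","slide_box"]:
        print(t,[(np.round(d["uv"]).tolist(),round(d["p"],2)) for d in models.spot_point(t,n)])
print(arm.state()["time"])
E
```

```text
{'time': 0.0, 'joints': array([ 1.00591244e+00,  8.79734530e-02,  1.37232674e+00, -8.80600471e-06,
        1.68359017e+00, -1.03083827e-01]), 'joint_vel': array([-0.0007034 , -0.00033185, -0.00070866,  0.00208683, -0.00200018,
        0.00066634]), 'tau': array([ 3.91491740e-04, -3.51869130e+01, -3.13270462e+01, -2.15375485e-04,
        1.08962235e-02,  1.09711911e-05]), 'position': array([0.24479877, 0.49198215, 0.24709223]), 'ee_rot': array([ 0.3604305 ,  1.54104204, -0.36387015]), 'force': array([ 0.75879555,  0.58257248, -0.87766682]), 'ft_torque': array([ 0.00810968, -0.02275825,  0.08396591]), 'finger_gap': 0.08523645962643203}
scene 489.8671610981879 252.17712999681433 187.39563964201926 [-0.20155102  0.          0.          0.          0.        ] [[0.882, 0.289, -0.373, 0.971], [0.472, -0.512, 0.718, -0.724], [0.016, -0.809, -0.588, 0.706], [0.0, 0.0, 0.0, 1.0]]
rack [([237.0, 222.0], 0.89)]
holder_1 [([187.0, 229.0], 0.96), ([236.0, 159.0], 0.83), ([226.0, 176.0], 0.82), ([209.0, 203.0], 0.57)]
tag_1_tab [([209.0, 160.0], 0.67)]
objective_long [([251.0, 208.0], 0.6)]
object
[... 710 characters left out ...]
_long [([234.0, 196.0], 0.69)]
objective_short [([298.0, 184.0], 0.72), ([310.0, 211.0], 0.34)]
cup_a [([227.0, 136.0], 0.72), ([195.0, 206.0], 0.67), ([260.0, 137.0], 0.67), ([261.0, 194.0], 0.5), ([290.0, 137.0], 0.49)]
oil_bottle [([364.0, 185.0], 0.59), ([210.0, 258.0], 0.52)]
blower [([153.0, 237.0], 0.97)]
slide_box [([365.0, 185.0], 0.86)]
wrist 340.17057252019487 259.98226025110455 196.2478584637959 [0.02034582 0.         0.         0.         0.        ] [[0.445, 0.859, 0.254, 0.18], [0.895, -0.427, -0.126, 0.526], [0.0, 0.283, -0.959, 0.372], [0.0, 0.0, 0.0, 1.0]]
rack []
holder_1 []
tag_1_tab []
objective_long []
objective_short []
cup_a []
oil_bottle []
blower []
slide_box []
1.5
```

```bash
python3 - <<'E'
import cv2
a=cv2.imread("pics/scene0.png");b=cv2.imread("pics/top0.png")
cv2.imwrite("pics/sc.png",cv2.resize(a[120:350,140:340],None,fx=2.6,fy=2.6,interpolation=cv2.INTER_CUBIC))
cv2.imwrite("pics/tc.png",cv2.resize(b[110:290,120:400],None,fx=2.8,fy=2.8,interpolation=cv2.INTER_CUBIC))
E
```

```text
(no output)
```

View pics/sc.png

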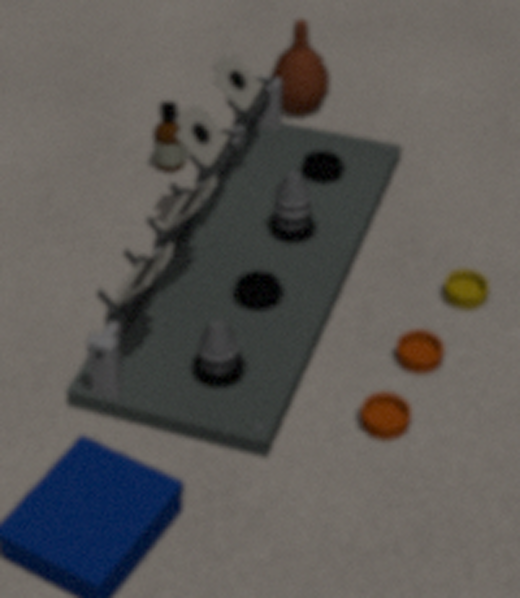

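View pics/tc.png

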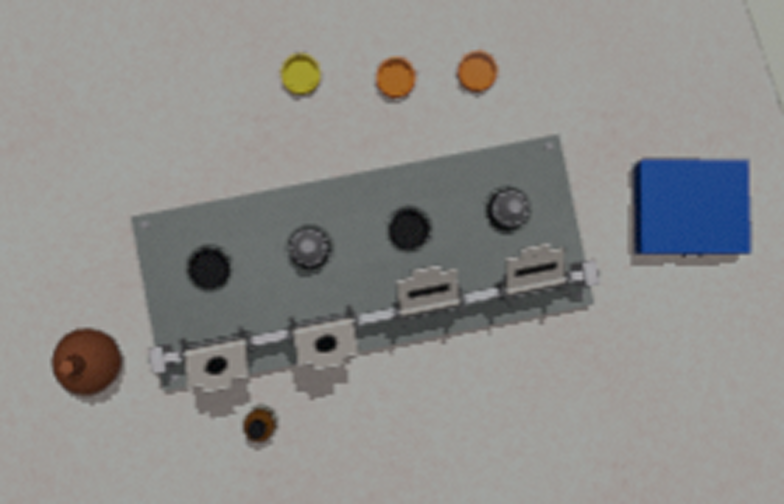

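View pics/scene0.png

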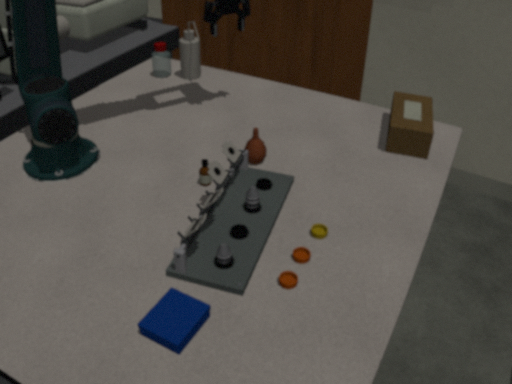

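```bash
cat > h.py <<'E'
import numpy as np,cv2
from scipy.optimize import least_squares
def proj(c,P):
    M=np.linalg.inv(c["world_from_camera"]); K=np.array([[c["fx"],0,c["cx"]],[0,c["fy"],c["cy"]],[0,0,1.]])
    return cv2.projectPoints(np.asarray(P,float).reshape(-1,3),cv2.Rodrigues(M[:3,:3])[0],M[:3,3],K,np.asarray(c["dist_coeffs"],float))[0].reshape(-1,2)
def ray(c,uv,z):
    K=np.array([[c["fx"],0,c["cx"]],[0,c["fy"],c["cy"]],[0,0,1.]])
    n=cv2.undistortPoints(np.array([[uv]],float),K,np.asarray(c["dist_coeffs"],float))[0,0]
    T=c["world_from_camera"]; d=T[:3,:3]@[n[0],n[1],1]; o=T[:3,3]; return o+d*(z-o[2])/d[2]
def W(p,P):
    c,s=np.cos(p[2]),np.sin(p[2]); P=np.asarray(P,float)
    return np.c_[p[0]+c*P[:,0]-s*P[:,1],p[1]+s*P[:,0]+c*P[:,1],P[:,2]]
E
python3 - <<'E'
from h import *
T=dict(np.load("top0.npz"));S=dict(np.load("scene0.npz"))
tp=np.array([[132,216],[558,135],[209,268],[409,229]])/2.8+[120,110]
tw=[[.08,.2,.016],[.08,-.2,.016],[.02,.138,.024],[.02,-.046,.024]]
sp=np.array([[400,150],[267,447],[70,397],[323,166],[258,290]])/2.6+[140,120]
sw=[[.08,.2,.016],[.08,-.2,.016],[-.08,-.2,.016],[.02,.138,.024],[.02,-.046,.024]]
def f(p): return np.r_[(proj(T,W(p,tw))-tp).ravel(),(proj(S,W(p,sw))-sp).ravel()]
r=least_squares(f,[.5,0,-.1]);print(r.x,np.round(r.fun.reshape(-1,2),1).tolist())
for g in (lambda p:f(p)[:8],lambda p:f(p)[8:]): print(least_squares(g,r.x).x)
p=r.x; np.save("rack.npy",p)
for n,b in zip("ABCD",[.138,.046,-.046,-.138]):
    print(n,"pin",W(p,[[-.05,b,.08]])[0],"berth",W(p,[[.02,b,0]])[0])
print("bottle",ray(T,(260/2.8+120,424/2.8+110),.068))
print("blower",ray(T,(88/2.8+120,362/2.8+110),.05))
pts=[[-.05,b,.08] for b in (.138,.046,-.046,-.138)]+[[-.05-.032,b,.113] for b in (.138,.046)]+[[-.05+.032,b,.113] for b in (-.046,-.138)]+[[-.05+dx,b+dy,.091] for b in (-.046,-.138,.046,.138) for dx in(0,) for dy in (-.0245,.0245)]
for c,n,o,k in((T,"top",(120,110),2.8),(S,"scene",(140,120),2.6)):
    im=cv2.imread("pics/tc.png" if n=="top" else "pics/sc.png")
    for q in (proj(c,W(p,pts))-o)*k: cv2.circle(im,tuple(int(v) for v in q),3,(0,0,255),1)
    cv2.imwrite(f"pics/ov_{n}.png",im)
E
```

```text
[0.55812237 0.00065955 0.18551144] [[0.1, -0.4], [1.0, -2.1], [0.8, -0.8], [0.9, -1.4], [-0.1, -1.8], [0.4, -0.6], [-1.7, -1.4], [-0.6, -1.4], [-0.2, -1.4]]
[0.55485908 0.00288725 0.17594077]
[ 0.56076714 -0.00203457  0.18490924]
A pin [0.48352627 0.12706929 0.08      ] berth [0.55232521 0.13998073 0.        ]
B pin [0.5004956  0.03664782 0.08      ] berth [0.56929454 0.04955926 0.        ]
C pin [ 0.51746493 -0.05377365  0.08      ] berth [ 0.58626387 -0.0408622   0.        ]
D pin [ 0.53443426 -0.14419512  0.08      ] berth [ 0.6032332  -0.13128367  0.        ]
bottle [0.41631223 0.09429044 0.068     ]
blower [0.4700876  0.24378812 0.05      ]
```

View pics/ov_top.png

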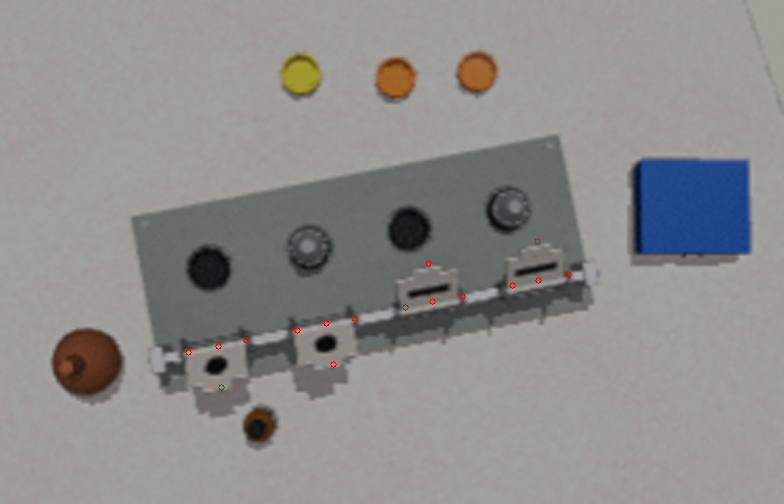

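View pics/ov_scene.png

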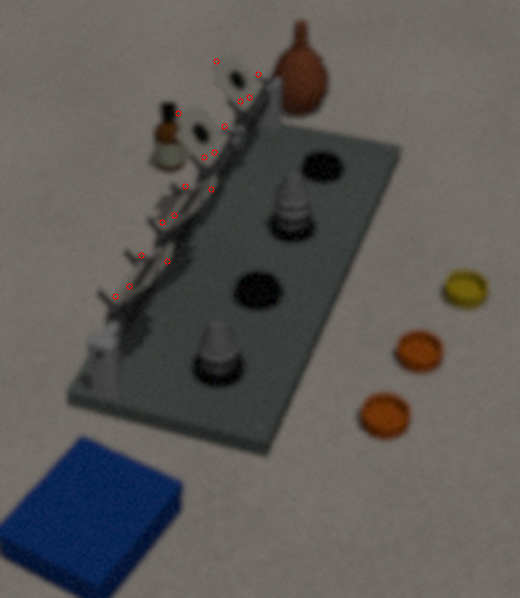

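```bash
cat >> h.py <<'E'
def rackp(): return np.array([.556,.0015,.181])
def axes(st): return cv2.Rodrigues(np.asarray(st["ee_rot"]))[0]
def togo(st,target):
    R=axes(st); return np.round(R.T@(np.asarray(target)-st["position"])*1000,1)
E
python3 - <<'E'
from h import *
from station import arm
s=arm.state();R=axes(s);print(np.round(R,3))
p=rackp(); u=np.array([np.cos(p[2]),np.sin(p[2]),0])
for n in(1,2): print("yaw tool axis",n,np.degrees(np.arctan2(R[1,n],R[0,n])))
print("rack",np.degrees(p[2]))
for n,b in zip("AD",[.138,-.138]):
    for x in(-.06,.03): print(n,x,W(p,[[-.05+x,b,.14]])[0],"D back +.06",W(p,[[-.05+.06,b,.14]])[0])
print(togo(s,W(p,[[-.11,.138,.247]])[0]))
E
```

```text
[[ 0.     0.446  0.895]
 [ 0.     0.895 -0.446]
 [-1.     0.     0.   ]]
yaw tool axis 1 63.54142017124012
yaw tool axis 2 -26.45857985656432
rack 10.3705360918679
A -0.06 [0.4229551  0.11744419 0.14      ] D back +.06 [0.5409948  0.13904579 0.14      ]
A 0.03 [0.51148488 0.13364539 0.14      ] D back +.06 [0.5409948  0.13904579 0.14      ]
D -0.06 [ 0.47263878 -0.15404712  0.14      ] D back +.06 [ 0.59067848 -0.13244552  0.14      ]
D 0.03 [ 0.56116856 -0.13784592  0.14      ] D back +.06 [ 0.59067848 -0.13244552  0.14      ]
[   1.3 -256.4  326.3]
```

Call:
arm_command([
  [0,-0.53,0.68,0,0],
  [0,-0.53,0.68,0,0],
  [0,-0.53,0.68,0,0],
  [0,-0.53,0.68,0,0],
  [0,-0.53,0.68,0,0],
  [0,-0.53,0.68,0,0],
  [0,-0.53,0.68,0,0],
  [0,-0.53,0.68,0,0],
  [0,-0.53,0.68,0,0],
  [0,-0.53,0.68,0,0],
  [0,-0.53,0.68,0,0],
  [0,-0.53,0.68,0,0],
])

```text
time: 2.5
position: [0.4243, 0.1176, 0.2486]
ee_rot: [0.362, 1.539, -0.362]
force: [0.7, 0.4, -0.7]
finger_gap: -0.0
```

Call:
arm_command([
  [0,0,0,-1,0],
  [0,0,0,-1,0],
  [0,0,0,-1,0],
  [0,0,0,-1,0],
  [0,0,0,-1,0],
  [0,0,0,-1,0],
  [0,0,0,-0.13,0],
  [0,0,0,0,0],
])

```text
time: 3.17
position: [0.4239, 0.1192, 0.2484]
ee_rot: [-0.14, 1.566, 0.14]
force: [-0.3, 0.8, -0.1]
finger_gap: -0.0001
```

```bash
cat > look.py <<'E'
from h import *
from station import arm,imaging
import sys
k=sys.argv[1]; b=float(sys.argv[2])
s=arm.state();R=axes(s);p=rackp()
print(s["time"],s["position"],np.round(s["force"],2),s["finger_gap"],"yaw z",np.degrees(np.arctan2(R[1,2],R[0,2])))
print("to pin (tool mm)",togo(s,W(p,[[-.05,b,.08]])[0]))
c0=np.load("top0.npz")
for n in sys.argv[3:]:
    c=imaging.snapshot(n);np.savez(f"{n}_{k}.npz",**c);cv2.imwrite(f"pics/{n}_{k}.png",cv2.resize(c["color"],None,fx=1.5,fy=1.5,interpolation=cv2.INTER_CUBIC))
E
python3 look.py a .138 wrist scene
```

```text
3.1667 [0.42391624 0.11920828 0.24840141] [-0.29  0.76 -0.13] -9.546290403307606e-05 yaw z 10.211081849256301
to pin (tool mm) [168.4  -1.4  58.7]
```

View pics/wrist_a.png

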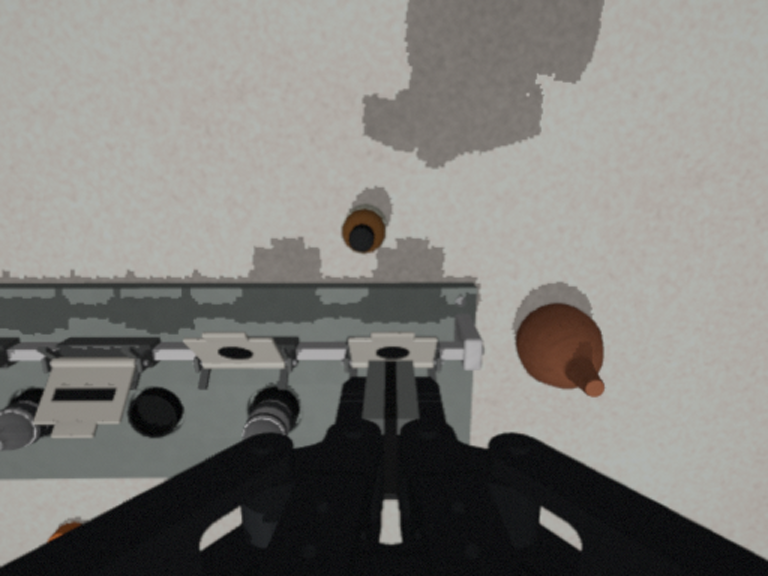

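View pics/scene_a.png

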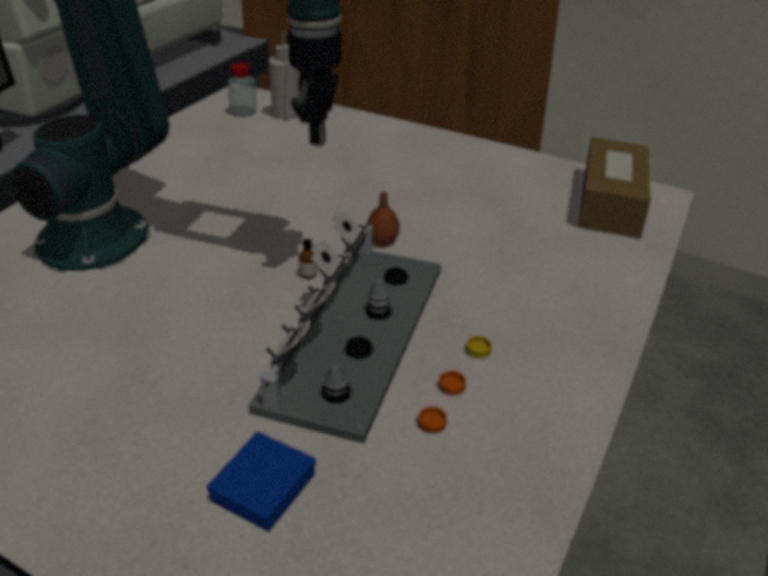

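```bash
python3 - <<'E'
from h import *
from station import arm
c=dict(np.load("wrist_a.npz"));S=dict(np.load("scene_a.npz"))
p=rackp();s=arm.state();R=axes(s)
names=["tabA","tabB","tabC","pinA","pinB","cornNear","corn far"]
P=W(p,[[-.082,.138,.113],[-.082,.046,.113],[-.018,-.046,.113],[-.05,.138,.08],[-.05,.046,.08],[-.08,.2,.016],[.08,.2,.016]])
print(list(zip(names,np.round(proj(c,P)*1.5).tolist())))
# fit
uv=np.array([[393,335],[232,336],[74,436],[477,285],[468,477]])/1.5
Q=[[-.082,.138,.113],[-.082,.046,.113],[-.018,-.046,.113],[-.08,.2,.016],[.08,.2,.016]]
r=least_squares(lambda q:(proj(c,W(q,Q))-uv).ravel(),p);print(r.x,np.round(r.fun,1))
print("bottle", W(r.x,[[0,0,0]])[0], ray(c,(362/1.5,238/1.5),.068))
for a in(.017,.030):
    t=s["position"]+R[:,0]*a; print(a,"tip scene*1.5",proj(S,t)*1.5,"wrist",proj(c,t)*1.5, proj(c,t-R[:,2]*.011)*1.5)
i=cv2.imread("pics/scene_a.png");cv2.imwrite("pics/z.png",cv2.resize(i[90:180,270:370],None,fx=5,fy=5))
E
```

```text
[('tabA', [384.0, 334.0]), ('tabB', [214.0, 335.0]), ('tabC', [64.0, 440.0]), ('pinA', [385.0, 363.0]), ('pinB', [237.0, 364.0]), ('cornNear', [471.0, 289.0]), ('corn far', [463.0, 478.0])]
[0.55396238 0.00703679 0.17600415] [ 1.9 -1.  -4.1 -1.9 -0.1  1.3  1.9  2.4  1.2  0.7]
bottle [0.55396238 0.00703679 0.        ] [0.40910147 0.10094799 0.068     ]
0.017 tip scene*1.5 [[316.67970599 143.15589293]] wrist [[385.05002988 390.88582959]] [[384.95981243 357.54269819]]
0.03 tip scene*1.5 [[316.91845706 150.99600167]] wrist [[385.41898989 372.53710017]] [[385.34203029 341.38331806]]
```

View pics/z.png

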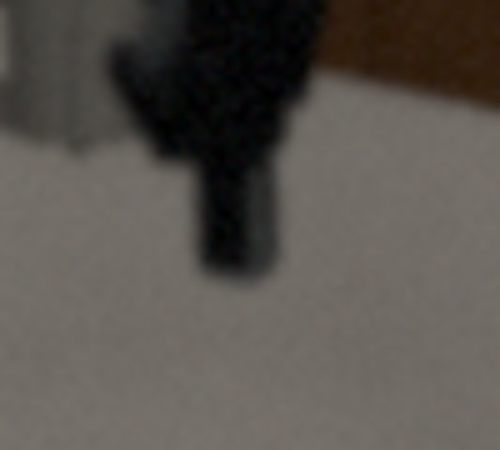

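Call:
arm_command([
  [0.83,0,0,0,0],
  [0.83,0,0,0,0],
  [0.83,0,0,0,0],
  [0.83,0,0,0,0],
  [0,0,0,0,0],
  [0,0,0,0,0],
])

```text
time: 3.77
position: [0.4225, 0.119, 0.1141]
ee_rot: [-0.141, 1.571, 0.141]
force: [0.3, 0.4, -0.2]
finger_gap: 0.0001
```

```bash
sed -i 's/return np.array(.*/return np.array([.555,.003,.178])/' h.py; python3 look.py b .138 wrist scene; python3 -c "
import cv2
i=cv2.imread('pics/scene_b.png');cv2.imwrite('pics/z2.png',cv2.resize(i[130:430,200:450],None,fx=2,fy=2))"
```

```text
3.7667 [0.4225104  0.11904558 0.11410923] [ 0.31  0.42 -0.19] 9.649597543225517e-05 yaw z 10.272902653760822
to pin (tool mm) [33.8  0.2 60. ]
```

View pics/wrist_b.png

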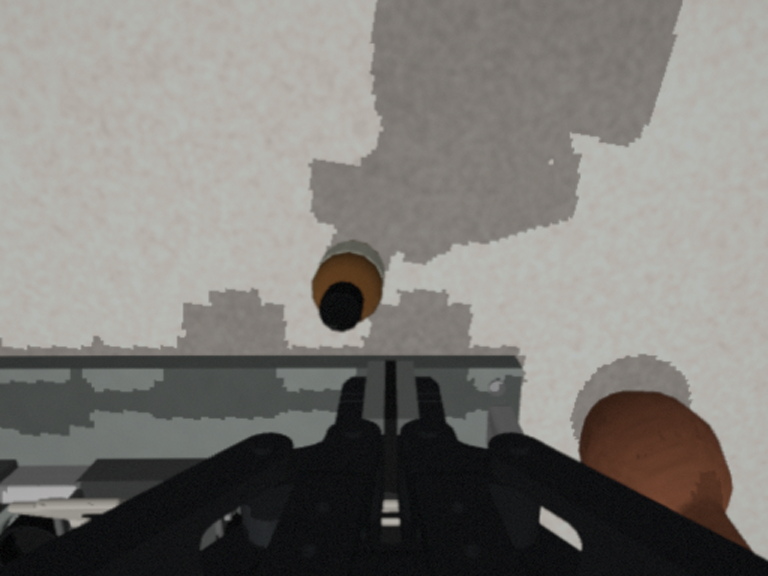

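View pics/z2.png

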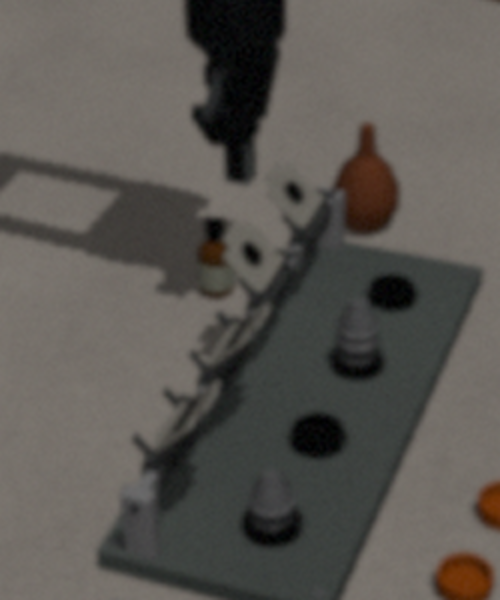

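The finger stands on the robot side of tag A (scene zoom ~(240,175)), clear of the bottle; now I push it across the pin.

Call:
arm_command([
  [0,0,0.125,0,0],
  [0,0,0.125,0,0],
  [0,0,0.125,0,0],
  [0,0,0.125,0,0],
  [0,0,0.125,0,0],
  [0,0,0.125,0,0],
  [0,0,0.125,0,0],
  [0,0,0.125,0,0],
  [0,0,0.125,0,0],
  [0,0,0.125,0,0],
  [0,0,0.125,0,0],
  [0,0,0,0,0],
])

```text
time: 4.87
position: [0.479, 0.1292, 0.1155]
ee_rot: [-0.141, 1.566, 0.141]
force: [0.2, 0.3, 0.7]
finger_gap: 0.0002
```

Call:
arm_command([
  [0,0,0.1,0,0],
  [0,0,0.025,0,0],
  [0,0,0,0,0],
])

```text
time: 5.12
position: [0.4832, 0.13, 0.1155]
ee_rot: [-0.141, 1.566, 0.141]
force: [-0.1, 0.8, -0.4]
finger_gap: -0.0001
```

```bash
python3 look.py c .138 scene top; python3 -c "
import cv2
i=cv2.imread('pics/scene_c.png');cv2.imwrite('pics/z3.png',cv2.resize(i[130:430,200:450],None,fx=2,fy=2))"
```

```text
5.1167 [0.4831707  0.13000904 0.11554847] [-0.06  0.78 -0.38] -9.129522524602332e-05 yaw z 10.319352124057428
to pin (tool mm) [35.5  0.3 -1.8]
```

View pics/z3.png

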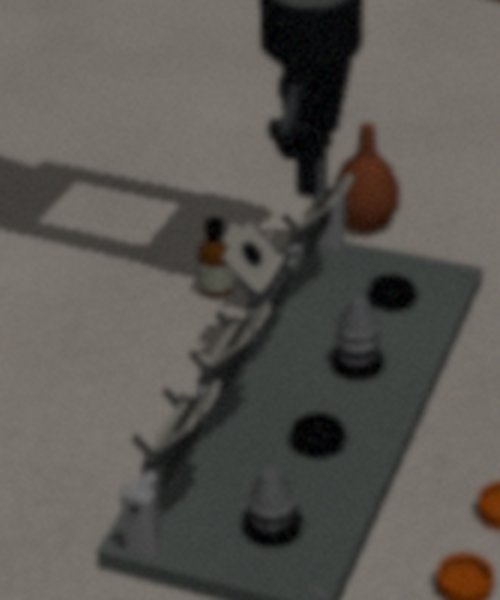

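Call:
arm_command([
  [-0.9,0,0,0,0],
  [-0.9,0,0,0,0],
  [-0.7,0,0,0,0],
  [0,-0.86,0.18,0,0],
  [0,-0.86,0.18,0,0],
  [0,-0.86,0.18,0,0],
  [0,-0.86,0.18,0,0],
  [0,-0.86,0.18,0,0],
  [0,-0.86,0.18,0,0],
  [0,-0.86,0.18,0,0],
  [0,-0.86,0.18,0,0],
  [0,0,0,0,0],
])

```text
time: 6.22
position: [0.5899, -0.1365, 0.2144]
ee_rot: [-0.139, 1.567, 0.134]
force: [0.2, 0.1, 0.9]
finger_gap: -0.0002
```

```bash
python3 look.py d -.138 wrist scene;  python3 -c "
import cv2
i=cv2.imread('pics/scene_d.png');cv2.imwrite('pics/z4.png',cv2.resize(i[130:430,200:450],None,fx=2,fy=2))"
```

```text
6.2167 [ 0.58991235 -0.13647282  0.21438221] [0.15 0.08 0.89] -0.00016053028511155067 yaw z 9.961725605906398
to pin (tool mm) [134.4   5.6 -59.6]
```

View pics/wrist_d.png

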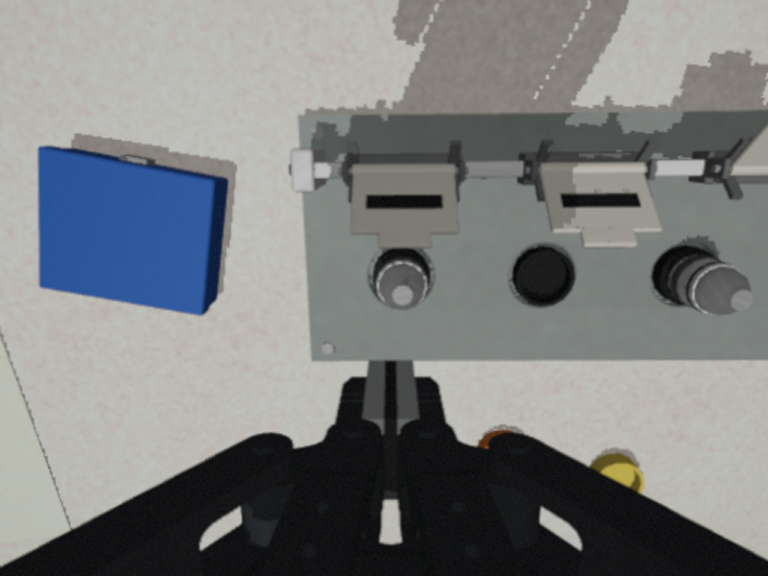

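View pics/z4.png

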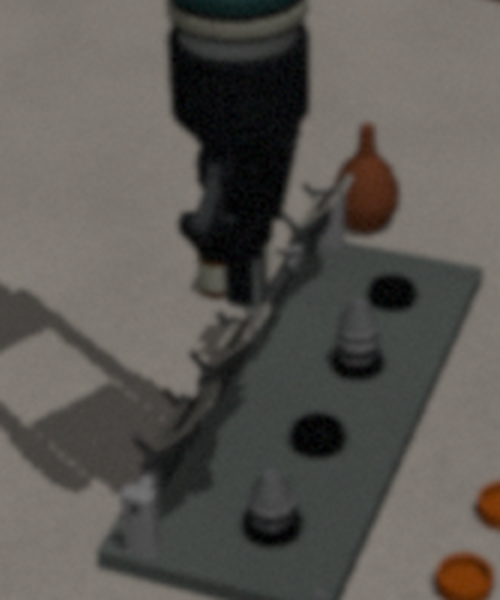

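```bash
python3 - <<'E'
from h import *
c=dict(np.load("wrist_d.npz"));p=rackp()
Q=[[-.018,-.138,.113],[-.018,-.046,.113],[.08,-.2,.016],[-.08,-.2,.016],[.02,-.046,.024]]
uv=np.array([[405,247],[609,245],[313,360],[300,112],[542,275]])/1.5
print(np.round(proj(c,W(p,Q))*1.5).tolist())
r=least_squares(lambda q:(proj(c,W(q,Q))-uv).ravel(),p);print(r.x,np.round(r.fun,1))
from station import arm
print(togo(arm.state(),W(r.x,[[-.05,-.138,.08]])[0]))
E
```

```text
[[399.0, 248.0], [605.0, 247.0], [306.0, 361.0], [293.0, 114.0], [542.0, 279.0]]
[0.55359064 0.00519129 0.17932894] [-0.3 -0.7  1.4 -0.1 -1.9  0.2 -2.2  0.1  2.7  1.6]
[134.8   2.6 -60.1]
```

Call:
arm_command([
  [0.8,0.06,0,0,0],
  [0.8,0,0,0,0],
  [0.8,0,0,0,0],
  [0,0,0,0,0],
  [0,0,0,0,0],
  [0,0,0,0,0],
])

```text
time: 6.82
position: [0.5893, -0.1274, 0.1217]
ee_rot: [-0.143, 1.563, 0.142]
force: [-0.0, -0.9, 0.8]
finger_gap: 0.0002
```

```bash
python3 look.py e -.138 scene;  python3 -c "
import cv2
i=cv2.imread('pics/scene_e.png');cv2.imwrite('pics/z5.png',cv2.resize(i[130:430,200:450],None,fx=2,fy=2))"
```

```text
6.8167 [ 0.58933925 -0.1274236   0.12170276] [-0.   -0.9   0.77] 0.00018181241079516023 yaw z 10.391514485500945
to pin (tool mm) [ 41.5  -3.3 -60.8]
```

View pics/z5.png

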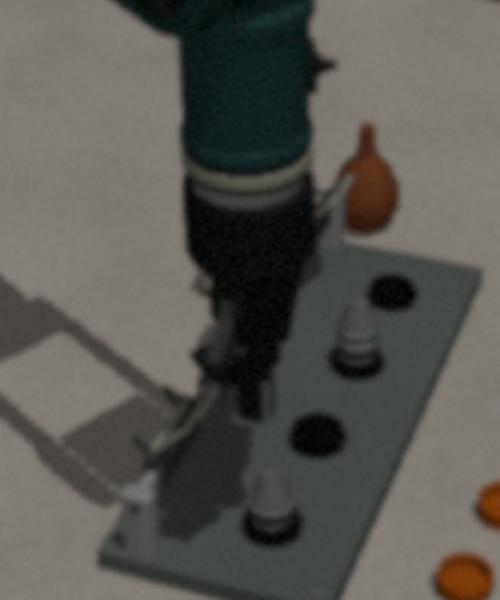

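Call:
arm_command([
  [0.14,-0.07,0,0,0],
  [0,0,-0.125,0,0],
  [0,0,-0.125,0,0],
  [0,0,-0.125,0,0],
  [0,0,-0.125,0,0],
  [0,0,-0.125,0,0],
  [0,0,-0.125,0,0],
  [0,0,-0.125,0,0],
  [0,0,-0.125,0,0],
  [0,0,-0.125,0,0],
  [0,0,-0.125,0,0],
  [0,0,-0.125,0,0],
])

```text
time: 7.87
position: [0.5344, -0.1408, 0.1139]
ee_rot: [-0.141, 1.566, 0.141]
force: [-0.0, -0.7, 0.4]
finger_gap: -0.0001
```

Call:
arm_command([
  [0,0,-0.125,0,0],
  [0,0,0,0,0],
  [0,0,0,0,0],
])

```text
time: 8.12
position: [0.5298, -0.1417, 0.114]
ee_rot: [-0.141, 1.566, 0.141]
force: [0.4, -0.1, 0.7]
finger_gap: -0.0002
```

```bash
python3 look.py f -.138 scene;  python3 -c "
import cv2
i=cv2.imread('pics/scene_f.png');cv2.imwrite('pics/z6.png',cv2.resize(i[130:430,200:450],None,fx=2,fy=2))"
```

```text
8.1167 [ 0.52980918 -0.14166346  0.11398963] [ 0.35 -0.14  0.71] -0.0001971438762898797 yaw z 10.303333977374997
to pin (tool mm) [34.  -0.1  0.4]
```

View pics/z6.png

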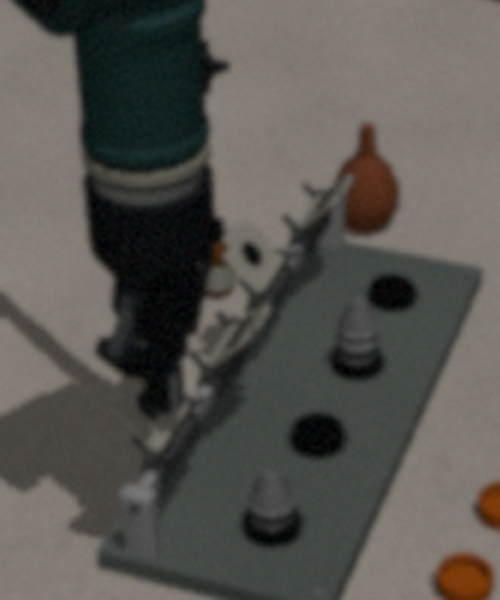

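Call:
arm_command([
  [-0.9,0,0,0,0],
  [-0.9,0,0,0,0],
  [-0.9,0,0,0,0],
  [-0.9,0,0,0,0],
  [0,-0.9,-0.2,0,0],
  [0,-0.9,-0.2,0,0],
  [0,-0.9,-0.2,0,0],
  [0,-0.9,-0.2,0,0],
  [0,-0.9,-0.2,0,0],
  [0,0,0,0,0],
  [0,0,0,0,0],
])

```text
time: 9.08
position: [0.5225, -0.3277, 0.2568]
ee_rot: [-0.138, 1.567, 0.14]
force: [0.0, 0.8, 0.3]
finger_gap: -0.0003
```

```bash
python3 look.py g -.138 scene top;  python3 -c "
import cv2
i=cv2.imread('pics/scene_g.png');a=cv2.resize(i[130:430,200:450],None,fx=1.5,fy=1.5)
b=cv2.imread('pics/top_g.png')[165:435,180:600];b0=cv2.resize(cv2.imread('pics/top0.png'),None,fx=1.5,fy=1.5)[165:435,180:600]
cv2.imwrite('pics/z7.png',a);cv2.imwrite('pics/z8.png',cv2.vconcat([b,b0]))"
```

```text
9.0833 [ 0.52252322 -0.32766578  0.25683133] [0.04 0.83 0.27] -0.00029027536481496816 yaw z 10.140839189805092
to pin (tool mm) [177.1 181.5  40.5]
```

View pics/z7.png

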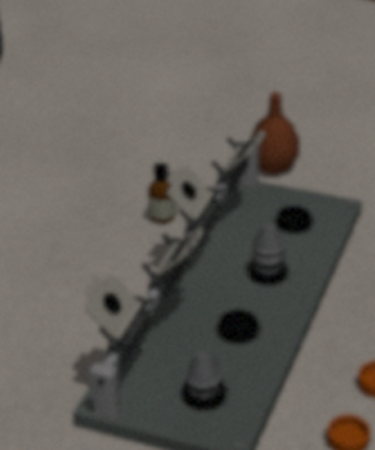

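View pics/z8.png

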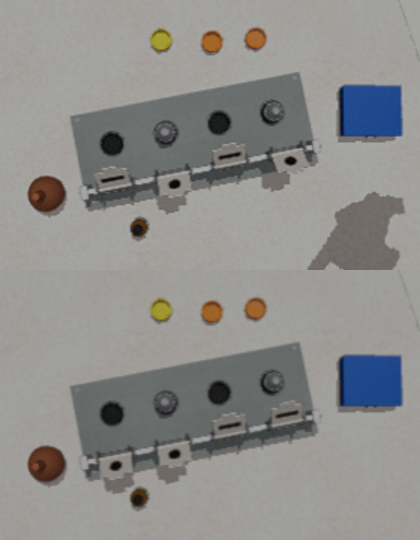

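The top view now shows bar (112,178), dot (175,184), bar (230,156) and dot (290,160). Their berths, in the same order, are cup, objective, cup and objective, so all four match and nothing else has shifted.

```bash
python3 -c "
from station import finish_job; print(finish_job())"
```

```text
the job is handed in; nothing more can be done
None
```

I flipped the two wrong tags with the closed fingertips and handed the job in after about 9 s of the 35 s allowed; no verdict was reported.

- **Tag at the +y end (bare cup):** it showed the dot, so I pushed it over to the bar.
- **Tag at the -y end (objective):** it showed the bar, so I pushed it over to the dot.
- **Two middle tags:** they were already right, so I left them alone.

**Last checks:** The final top and scene pictures show bar, dot, bar, dot along the row against cup, objective, cup, objective. All the tags look fully over on their stops. I judged the lean by eye and did not measure the angles. Compared by eye with the first top picture, the objectives, cups, bottle, blower and slide box have not moved. The force readings I saw stayed around 1 N or less, which is noise level.

**What disagreed:** The cameras placed the rack 3 to 6 mm apart, and the fitted deck corners were up to about 2 pixels off. I averaged the results and left extra room in the moves. The networks also found no tag tab on most of the tags and reported the orange and yellow look-alike cups, so I worked from the pictures instead.

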